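# Turn the bench carousel until the nail tin faces the pointer

## Robot

A 6-joint arm with a two-finger parallel gripper is mounted at the origin on a cart in front of the work surface, level with it; the furniture and walls round the work are solid. World frame = base frame: x ahead of the robot, y to its left, z up, the work surface at z = 0. Lengths are in m, angles in rad, forces in N, time in s.
With the tool pointing down it reaches from about 0.3 to 0.875 m from the base axis. Payload 6.4 kg.
Tool frame: the origin (TCP) lies midway between the tips of the shut fingers; the grasp point (between the pads) lies 19 mm behind it; z points along the fingers, y is the line along which they close (so a half turn about z gives the same grasp; the last joint's range is limited). The gripper opens to 85 mm and grips with 20 to 120 N. Pads are 22 mm wide; open, the fingers measure 114 mm over their backs; the gripper's body (76 mm by 85 mm) begins 54 mm behind the grasp point. The pads swing forward as they close: fully open they stand 13 mm farther back than shut.
Start: joints at [-1.54, 0.181, 1.607, -0, 1.354, -0.206], TCP at [0.135, -0.559, 0.231] pointing down, gripper open.
Joint ranges: [-2.99, 2.99], [-0.89, 2.07], [0.3, 2.58], [-1.14, 4.28], [0, 2.63], [-3.12, 3.12]. Speed limits (rad/s): [2.57, 2.57, 3.01, 3.14, 3.14, 3.14].

## Interface

Orientations are given as [roll, pitch, yaw] about the fixed x, y, z axes, in that order (R = Rz(yaw) Ry(pitch) Rx(roll)).
In Python, from bench import r gives the robot as it stands.
- The arm moves only by the tool arm_command, never from a script. Its argument "increments" is a list of rows, each a list of 3 entries, a list of its own where there are three numbers: the turn, a rotation vector about the tool's x, y, z in rad, then the shift along the tool's x, y, z in mm, then the finger opening in mm, from 0 to 85.4. A call has 1 to 5 rows; each row shifts and turns the commanded pose from where the row before left it, along the tool's axes as they then stand; what a row does not reach is not made up. A row lasts 1/8 s, in which the tool goes at most 62.5 mm and 10.7 degrees, less where a joint would pass 70% of its speed; a pose out of reach is approached as far as the arm can. A call with a gripper value outside its range is refused whole. The fingers move at their own pace and stop on an object; the grip force is fixed at half the most. Time passes only in rows, so rows that do not move let the fingers close. It gives the time, the measured TCP pose, the force, the opening and the grip force at its end, in the units of the state.
- r.observe(): the state, without advancing time (a new reading comes with each control period).
- r.camera(name): name is "side" or "top" or "wrist"; returns the picture (400x640x3 uint8, red, green, blue); there is no depth.
- r.camera_params(name): a dict with "vfov" (degrees; the focal length in pixels is half the picture's height over the tangent of half this angle, whatever the lens; pixels are square), "cx", "cy" (the principal point, pixels), "rvec" (rotation vector, rad) and "tvec" (3), from world to camera coordinates, as OpenCV has them. Camera axes: x right, y down, z forward; pixel columns grow to the right and rows downward; lengths in m; the calibration is good to about 2 mm. A picture is of the moment at which its call begins: read the wrist's pose just before it. camera_params takes no time and is no camera call; for the wrist camera it gives the pose at the moment of the call.
- r.close_job(): hands the job in; it is judged then, once.
Trained networks look in the newest picture that a camera, given by its name, has taken for a name from the list of things; names that differ only in an ending like _2 or _b are one class to them, and where a whole thing is asked for, a point or a joint stands for the part that bears it (a point fixed in the world has none). Each returns a list of dicts, best first, with "p" (0 to 1); they miss things now and then, are a little off and sometimes report something else, mostly with a low value. They report only what shows in the picture. A call takes as long as a camera call. They do not tell look-alikes from the thing itself.
- r.cut_out(target, camera): "mask" (400x640 bool, what is visible of it) and "box" ([left, top, right, bottom] in pixels, round what is visible of it).
The state is a dict: "t": time; "joint_pos": joint angles; "joint_velocities": joint speeds; "joint_efforts": joint torques, N m; "eef_pos": TCP position; "tool_rot": TCP orientation; "force": force on the tool from outside, world axes, zero at the start; "ft_torque": the same for the moment, N m; "width": finger opening in m; "grasp_force": force on a finger pad.
Only numpy, scipy, OpenCV 4.12 (cv2) and the standard library are available. Lean on these libraries where they do the work, as an engineer would, in place of code of your own. Each camera call takes 0.05 s, during which the arm holds its last target. There are 200 camera calls.

## Task

Bring the nail tin that stands on the carousel to its front: push the turntable round by the brass pegs on its rim, with closed fingertips and gently, until the grey tin stands right behind the red pointer of the stand, in line with it. Touch only the turntable: the tin and the wooden sleeves just ride along, standing, and nothing is gripped or lifted or pushed over; leave the other things on the bench alone. Then let the turntable rest and move clear.

Things in the scene. Friction and masses are not known exactly. Their poses are not given: they have to be found in the camera images.
- stand: Fixed dark wooden foot of the carousel, 230 mm in diameter, 30 mm high. Its origin lies on the bench top on the turntable's axis. Its own -x axis is the front: there a 46 mm wide tongue, 14 mm thick, runs out to 213 mm from the axis and carries the red pointer. The stand's place and yaw differ from run to run (yaw up to 0.5 rad either way).
- pointer (a point): The red pointer (a 22 mm square set cornerwise on a round brass plate) on the stand's tongue, 190 mm from the axis in the stand's -x direction, 36 mm above the bench, wholly below the turntable's upper face. Fixed.
- turntable (a joint): Angle (rad) of the turntable about the vertical axis through the stand's origin, positive anticlockwise from above; it turns freely either way, several turns. The stiff bearing takes about 2 N at a peg and stops the disc within a few degrees once the push ends.
- mat_centre (a point): Point on the turntable's axis, on the cork mat's top, 50 mm above the bench. The turntable is a pale wooden disc 330 mm in diameter, 16 mm thick, upper face 48 mm above the bench, 0.9 kg, with a cork mat (240 mm in diameter) on it and a brass cap (28 mm in diameter, 8 mm high) on the axis.
- peg_0 (a point): One of six alike upright brass pegs on the rim, half-way up (70 mm above the bench). Each is 20 mm in diameter and rises from 48 to 93 mm above the bench. They stand 150 mm from the axis at angles (joint value + k * 60 degrees, k = 0..5) anticlockwise from the stand's x axis; this is k = 0.
- nail_tin: The nail tin: grey open metal tin on the turntable (a like tin far back on the bench does not count), 66 mm in diameter, 75 mm tall, loose on the cork mat, its axis about 60 to 78 mm from the turntable's axis, never at the front to begin with. Origin at the centre of its underside (50 mm above the bench). It turns with the turntable by friction; the mass varies.
- spool_1: Pale brown turned wooden sleeve (a bobbin with a waist), 42 mm in diameter, 70 mm tall, loose on the turntable; origin at the centre of its underside. Leave it alone; it rides along.
- spool_2: Dark brown turned wooden sleeve (a bobbin with a waist), 38 mm in diameter, 55 mm tall, loose on the turntable; origin at the centre of its underside. Leave it alone; it rides along.
- spool_3: Pale, short turned wooden sleeve (a bobbin with a waist), 44 mm in diameter, 40 mm tall, loose on the turntable; origin at the centre of its underside. Leave it alone; it rides along.
- bored_block: Pale wooden block with a hole through it, 73 x 91 x 120 mm, standing loose on the bench to the left. Origin at the centre of its underside. Leave alone.
There are look-alikes about, which are no part of the job. Several things have the shape of the nail_tin; the one meant has the colours described above.

How it is judged:
By the outcome, as a careful person would: the job done as asked, in the order asked, and still so for the second after the job is handed in, with the robot touching nothing.
It also fails if it takes over 67 s, if anything falls off the work surface, if the arm or the gripper's body presses on something with over 40 N, if the wrist force passes 120 N, or if a joint passes its speed limit or range.

## Working session

There is one attempt and no reset: what is moved stays moved. The work goes in short steps, Python scripts to look and compute and a tool call to move; the robot and the scene stay as the last step left them, time stands still between calls to the robot, and variables do not carry over. Pictures are saved under pics/ and viewed, at most 10 in all, crops included, and the job is handed in when it is done.

Besides the shell and the picture viewer there is one more tool, called after "Request:" by a JSON object that holds its "op" and its "data", one argument or row to a line. arm_command: Moves the arm, as the interface text tells. Its arguments: {"type":"object","properties":{"increments":{"type":"array","items":{"type":"array"}}},"required":["increments"]}

```bash
mkdir -p pics; cat > h.py <<'E'
import numpy as np, cv2
from bench import r
def P(n):
    p=r.camera_params(n); f=200/np.tan(np.radians(p["vfov"])/2)
    K=np.array([[f,0,p["cx"]],[0,f,p["cy"]],[0,0,1]]); R=cv2.Rodrigues(np.array(p["rvec"],float))[0]
    return K,R,np.array(p["tvec"],float)
def ray(n,u,v,z):
    K,R,t=P(n); d=R.T@np.linalg.solve(K,[u,v,1]); c=-R.T@t
    return c+d*(z-c[2])/d[2]
def proj(n,X):
    K,R,t=P(n); q=K@(R@np.array(X)+t); return q[:2]/q[2]
def save(n,f):
    im=r.camera(n); cv2.imwrite("pics/"+f,im[:,:,::-1]); return im
E
python3 - <<'E'
from h import *
a=save("top","t0.png"); b=save("side","s0.png")
cv2.imwrite("pics/both.png",np.vstack([a,b])[:,:,::-1][:, :]) 
for n in("top","side"):
    K,R,t=P(n); print(n,-R.T@t,K[0,0])
    for o in("nail_tin","peg_0","pointer"):
        try:print(o,[(round(d["p"],2),[int(x) for x in d["box"]]) for d in r.cut_out(o,n)])
        except Exception as e:print(o,e)
s=r.observe();print(s["t"],s["eef_pos"],s["tool_rot"])
E
```

```text
top [0.39439328 0.24613235 1.13259027] 433.2648357862812
nail_tin [(0.92, [243, 133, 278, 163]), (0.88, [244, 220, 271, 249]), (0.79, [393, 171, 425, 203]), (0.75, [252, 180, 275, 204])]
peg_0 [(0.68, [319, 143, 455, 271])]
pointer [(0.69, [317, 141, 453, 288])]
side [0.25517296 1.17351086 0.72692129] 492.70658099362913
nail_tin [(0.78, [220, 218, 255, 259]), (0.58, [318, 235, 351, 285]), (0.56, [316, 136, 344, 167]), (0.56, [271, 224, 304, 268])]
peg_0 [(0.71, [277, 134, 404, 218])]
pointer [(0.94, [280, 134, 412, 224])]
0.4 [ 0.13488516 -0.55889084  0.23114641] [-3.14135307e+00 -3.53251807e-05  2.36739529e-01]
```

View pics/t0.png

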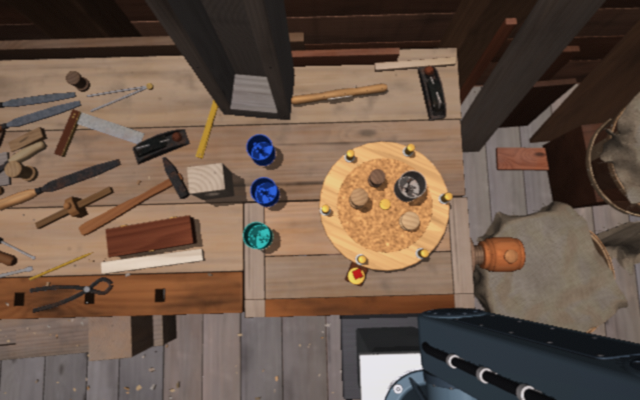

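View pics/s0.png

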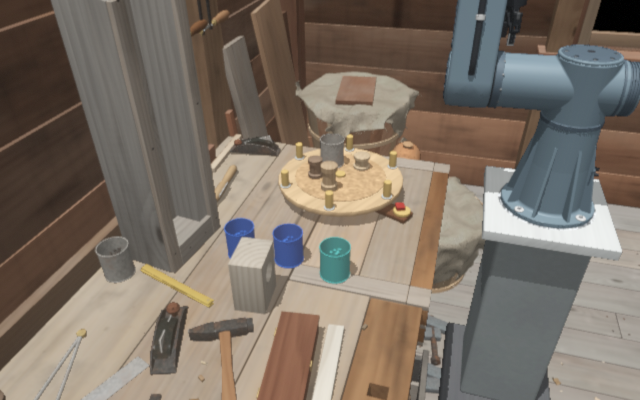

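The top view shows the disc with its cap at (384,204), peg tops at about (326,210), (350,155), (410,149), (447,197), (423,253) and (362,259). The grey tin is at (410,187) and the pointer at (357,274). The side view agrees, with the tin at (332,150).

```bash
cat > m.py <<'E'
from h import *
from scipy.optimize import least_squares
def pegs(im,box=(300,125,470,290)):
    h=cv2.cvtColor(im,cv2.COLOR_RGB2HSV); m=((h[...,0]>=18)&(h[...,0]<=32)&(h[...,1]>150)&(h[...,2]>120)).astype(np.uint8)
    k=np.zeros_like(m);k[box[1]:box[3],box[0]:box[2]]=1
    n,l,s,c=cv2.connectedComponentsWithStats(m*k)
    return [(c[i],s[i,4]) for i in range(1,n) if s[i,4]>12]
E
python3 - <<'E'
from m import *
im=r.camera("top")
for c,a in pegs(im): print(c.round(1),a,ray("top",*c,.09).round(3))
h=cv2.cvtColor(im,cv2.COLOR_RGB2HSV); m=((h[...,0]<6)|(h[...,0]>174))&(h[...,1]>180)&(h[...,2]>120)
m[:255]=0;m[290:]=0;m[:,:330]=0;m[:,380:]=0
y,x=np.nonzero(m);print("ptr",x.mean(),y.mean(),len(x),ray("top",x.mean(),y.mean(),.036))
d=[d for d in r.cut_out("nail_tin","top") if d["box"][0]>350][0]["mask"];y,x=np.nonzero(d)
print("tin",cv2.minEnclosingCircle(np.c_[x,y].astype(np.float32)))
c=im[125:295,300:480];cv2.imwrite("pics/c.png",cv2.resize(c,None,fx=4,fy=3.5,interpolation=2)[:595,:720,::-1])
E
```

```text
[410.4 147.3] 36 [0.658 0.02  0.09 ]
[350.5 153.1] 31 [0.648 0.169 0.09 ]
[447.6 196. ] 42 [ 0.535 -0.063  0.09 ]
[384.2 204. ] 93 [0.52  0.091 0.09 ]
[325.7 208.4] 29 [0.513 0.233 0.09 ]
[424.  252.9] 45 [0.399 0.002 0.09 ]
[362.  259.1] 35 [0.389 0.15  0.09 ]
[355.6 276.8] 100 [0.348 0.167 0.09 ]
ptr 357.25454545454545 273.3090909090909 55 [0.35352223 0.15850682 0.036     ]
tin ((410.0, 186.0), 16.763153076171875)
```

View pics/c.png

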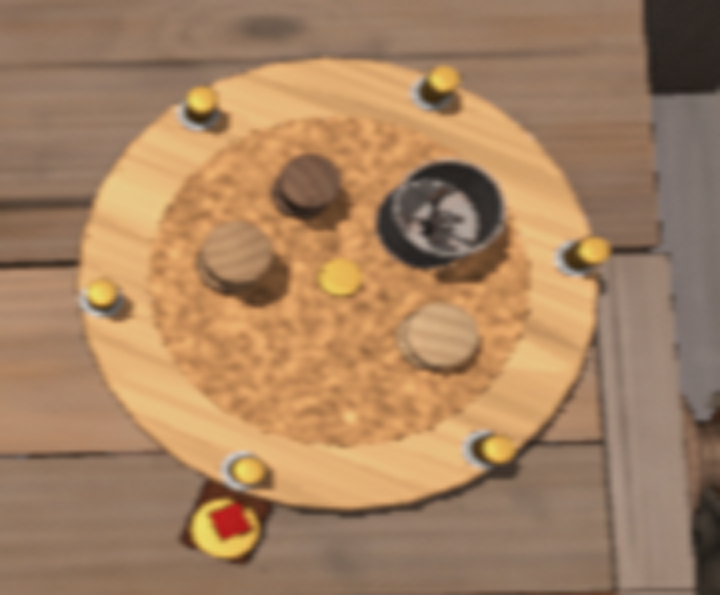

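```bash
cat >> m.py <<'E'
def fit(cam="top",ptr=(357.25,273.3)):
    im=r.camera(cam); c=[p for p,a in pegs(im) if 20<a<60]
    g=[ray(cam,*p,.09)[:2] for p in c]; pt=ray(cam,*ptr,.036)[:2]
    def f(v):
        e=[]
        ph=v[2]+v[3]+np.arange(6)*np.pi/3; Q=v[:2]+.15*np.c_[np.cos(ph),np.sin(ph)]
        for x in g: d=x-Q; e+=list(d[np.argmin((d**2).sum(1))])
        return np.r_[e,v[:2]-.19*np.array([np.cos(v[2]),np.sin(v[2])])-pt]
    best=min((least_squares(f,[.52,.088,-.4,q0],loss="soft_l1",f_scale=.004) for q0 in np.arange(6)*np.pi/18),key=lambda s:s.cost)
    return im,best.x,np.sqrt(np.mean(f(best.x)**2)),len(g)
E
python3 - <<'E'
from m import *
im,v,e,n=fit();print(v,e,n,np.degrees(v[2:]))
ph=v[2]+v[3]+np.arange(6)*np.pi/3;print(np.c_[np.degrees(ph),v[:2]+.15*np.c_[np.cos(ph),np.sin(ph)]].round(3))
t=ray("top",412,185,.125);d=t[:2]-v[:2];print("tin",t,np.hypot(*d),np.degrees(np.arctan2(d[1],d[0])))
print("cap",ray("top",384.2,204,.057),"side reproj tin top",proj("side",t),proj("side",[*v[:2],.057]))
# jug
for z in(0,.1,.2):print(z,ray("top",500,253,z),proj("side",ray("top",500,253,z)))
E
```

```text
[ 0.5241415   0.08494192 -0.40494539  1.00143804] 0.0013526885246989977 6 [-23.20166171  57.37817296]
[[ 3.41770e+01  6.48000e-01  1.69000e-01]
 [ 9.41770e+01  5.13000e-01  2.35000e-01]
 [ 1.54177e+02  3.89000e-01  1.50000e-01]
 [ 2.14177e+02  4.00000e-01  1.00000e-03]
 [ 2.74177e+02  5.35000e-01 -6.50000e-02]
 [ 3.34177e+02  6.59000e-01  2.00000e-02]]
tin [0.55859751 0.02913715 0.125     ] 0.06558497491724934 -58.30722034645983
cap [0.5234431  0.08649807 0.057     ] side reproj tin top [332.36030344 138.30999256] [339.38559922 172.32865766]
0 [ 0.39450813 -0.21595     0.        ] [403.3909569  145.74192602]
0.1 [ 0.39449799 -0.17515128  0.1       ] [404.30973177 121.73272887]
0.2 [ 0.39448785 -0.13435256  0.2       ] [405.3483701   94.59128952]
```

Request:
{"op": "arm_command", "data": {
  "increments": [
    [[0,0,0],[0,0,-50],0],
    [[0,0,0],[0,0,-30],0]
  ]
}}

```text
t: 0.8
eef_pos: [0.1349, -0.5595, 0.3135]
tool_rot: [3.14, 0.0, 0.237]
force: [0.2, 0.1, 0.2]
width: 0.0516
grasp_force: 0.0
```

Request:
{"op": "arm_command", "data": {
  "increments": [
    [[0,0,0],[45,-33.6,0],0],
    [[0,0,0],[45,-33.6,0],0],
    [[0,0,0],[45,-33.6,0],0],
    [[0,0,0],[45,-33.6,0],0],
    [[0,0,0],[45,-33.6,0],0]
  ]
}}

```text
t: 1.42
eef_pos: [0.3151, -0.3414, 0.3115]
tool_rot: [3.141, -0.0, 0.236]
force: [1.0, -0.7, 0.0]
width: -0.0005
grasp_force: 0.0
```

Request:
{"op": "arm_command", "data": {
  "increments": [
    [[0,0,0],[45,-33.6,0],0],
    [[0,0,0],[45,-33.6,0],0],
    [[0,0,0],[45,-33.6,0],0],
    [[0,0,0],[45,-33.6,0],0],
    [[0,0,0],[45,-33.6,0],0]
  ]
}}

```text
t: 2.05
eef_pos: [0.4946, -0.1252, 0.3116]
tool_rot: [3.141, -0.001, 0.237]
force: [0.8, -0.3, 0.4]
width: 0.0002
grasp_force: 0.0
```

Request:
{"op": "arm_command", "data": {
  "increments": [
    [[0,0,0],[45,-33.6,0],0],
    [[0,0,0],[45,-33.6,0],0],
    [[0,0,0],[45,-33.6,0],0],
    [[0,0,0],[45,-33.6,0],0],
    [[0,0,0],[45,-33.6,0],0]
  ]
}}

```text
t: 2.68
eef_pos: [0.6739, 0.0909, 0.3113]
tool_rot: [3.141, -0.0, 0.237]
force: [1.1, -0.8, 0.1]
width: 0.0002
grasp_force: 0.0
```

Request:
{"op": "arm_command", "data": {
  "increments": [
    [[0,0,-0.18],[0,0,0],0],
    [[0,0,-0.18],[0,0,0],0],
    [[0,0,-0.18],[0,0,0],0],
    [[0,0,-0.18],[0,0,0],0],
    [[0,0,-0.18],[0,0,0],0]
  ]
}}

```text
t: 3.3
eef_pos: [0.6728, 0.0894, 0.3111]
tool_rot: [-3.141, 0.0, 1.143]
force: [0.1, 0.2, 0.3]
width: 0.0
grasp_force: 0.0
```

Request:
{"op": "arm_command", "data": {
  "increments": [
    [[0,0,-0.18],[0,0,0],0],
    [[0,0,-0.18],[0,0,0],0],
    [[0,0,-0.18],[0,0,0],0],
    [[0,0,-0.18],[0,0,0],0],
    [[0,0,-0.18],[0,0,0],0]
  ]
}}

```text
t: 3.92
eef_pos: [0.6728, 0.0893, 0.3112]
tool_rot: [-3.141, -0.0, 2.043]
force: [0.1, -0.3, -0.2]
width: 0.0003
grasp_force: 0.0
```

Request:
{"op": "arm_command", "data": {
  "increments": [
    [[0,0,-0.18],[0,0,0],0],
    [[0,0,-0.18],[0,0,0],0],
    [[0,0,-0.18],[0,0,0],0],
    [[0,0,-0.18],[0,0,0],0],
    [[0,0,-0.18],[0,0,0],0]
  ]
}}

```text
t: 4.55
eef_pos: [0.6728, 0.0893, 0.3112]
tool_rot: [-3.142, -0.0, 2.943]
force: [-0.4, 0.3, -0.0]
width: -0.0001
grasp_force: 0.0
```

Request:
{"op": "arm_command", "data": {
  "increments": [
    [[0,0,-0.18],[0,0,0],0],
    [[0,0,-0.06],[0,0,0],0],
    [[0,0,0],[0,0,0],0]
  ]
}}

```text
t: 4.92
eef_pos: [0.6728, 0.0893, 0.3112]
tool_rot: [3.142, -0.0, -3.107]
force: [-0.3, 0.4, 1.0]
width: 0.0
grasp_force: 0.0
```

Request:
{"op": "arm_command", "data": {
  "increments": [
    [[0,0,0],[0,0,45],0],
    [[0,0,0],[0,0,45],0],
    [[0,0,0],[0,0,40],0],
    [[0,0,0],[0,0,0],0]
  ]
}}

```text
t: 5.42
eef_pos: [0.6701, 0.0894, 0.177]
tool_rot: [3.141, -0.008, -3.108]
force: [-0.3, 0.1, 0.3]
width: 0.0
grasp_force: 0.0
```

```bash
python3 -c "
from h import *
s=r.observe();print(s['eef_pos'],s['joint_pos'])
a=save('wrist','w1.png');b=save('side','s1.png')
print(proj('wrist',[.659,.020,.093]),proj('wrist',[.648,.169,.093]),proj('wrist',[.6728,.0893,.048]))
cv2.imwrite('pics/w1.png',np.hstack([cv2.resize(a,(480,300)),b[60:360,200:520]])[:,:,::-1])"
```

```text
[0.67010954 0.08938608 0.17702753] [-4.25269148e-02  4.52555442e-01  1.37125840e+00 -1.82048535e-05
  1.32600165e+00 -1.64732402e+00]
[231.42520051 180.3683169 ] [423.62760531 173.08576198] [319.60401966 184.99814631]
```

View pics/w1.png

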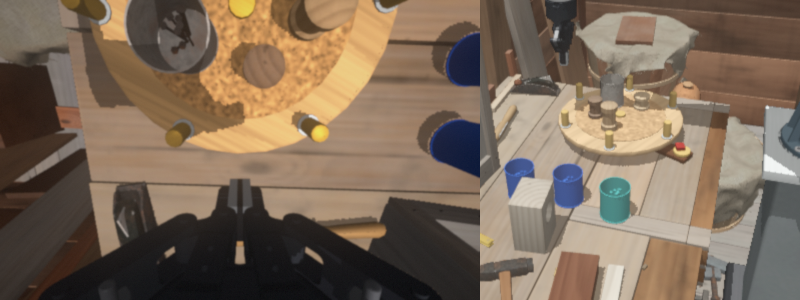

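The wrist view shows the two far pegs at about (178,132) and (318,130) in the picture, as projected. The spot under the tip lies on the clear rim between them, so I descend.

Request:
{"op": "arm_command", "data": {
  "increments": [
    [[0,0,0],[0,0,40],0],
    [[0,0,0],[0,0,40],0],
    [[0,0,0],[0,0,30],0],
    [[0,0,0],[0,0,0],0]
  ]
}}

```text
t: 6.02
eef_pos: [0.6726, 0.0893, 0.0712]
tool_rot: [3.141, -0.001, -3.107]
force: [-0.5, 0.1, 0.4]
width: -0.0001
grasp_force: 0.0
```

Request:
{"op": "arm_command", "data": {
  "increments": [
    [[0,0,0.06],[0,-9,0],0],
    [[0,0,0.06],[0,-9,0],0],
    [[0,0,0.06],[0,-9,0],0],
    [[0,0,0.06],[0,-9,0],0],
    [[0,0,0.06],[0,-9,0],0]
  ]
}}

```text
t: 6.65
eef_pos: [0.6718, 0.0441, 0.0757]
tool_rot: [3.141, 0.006, 2.875]
force: [0.2, 0.2, 0.4]
width: 0.0002
grasp_force: 0.0
```

Request:
{"op": "arm_command", "data": {
  "increments": [
    [[0,0,0.06],[0.6,-9,0],0],
    [[0,0,0.06],[0.6,-9,0],0],
    [[0,0,0.06],[0.6,-9,0],0],
    [[0,0,0.06],[0.6,-9,0],0],
    [[0,0,0.06],[0.6,-9,0],0]
  ]
}}

```text
t: 7.28
eef_pos: [0.6528, 0.0037, 0.076]
tool_rot: [3.138, 0.007, 2.575]
force: [2.1, 1.0, -0.5]
width: 0.0004
grasp_force: 0.9
```

```bash
cat > st.py <<'E'
from m import *
s=r.observe();p=np.array(s["eef_pos"]);d=p[:2]-[.5241,.0849]
print("r",np.hypot(*d),"th",np.degrees(np.arctan2(d[1],d[0])),"yaw-180",(np.degrees(s["tool_rot"][2]))%360-180,"z",p[2],"F",s["force"])
im,v,e,n=fit();print("pegs",n,e,v[:2],(np.degrees(v[2]+v[3]))%60)
for q in r.cut_out("nail_tin","top"):
    b=q["box"]
    if b[0]>310: print("tin",q["p"],b,ray("top",(b[0]+b[2])/2,(b[1]+b[3])/2,.1))
E
python3 st.py
```

```text
r 0.15222441364466302 th -32.256302221226754 yaw-180 -32.48702919416738 z 0.07602438110933134 F [ 2.0510576  0.9783404 -0.5328449]
pegs 6 0.023066444459425014 [0.52277567 0.08239562] 19.448536448443438
tin 0.6 [398.8, 176.2, 425.9, 207.3] [0.54619119 0.02379642 0.1       ]
```

Request:
{"op": "arm_command", "data": {
  "increments": [
    [[0,0,0.07],[0.6,-10.5,0],0],
    [[0,0,0.07],[0.6,-10.5,0],0],
    [[0,0,0.07],[0.6,-10.5,0],0],
    [[0,0,0.07],[0.6,-10.5,0],0],
    [[0,0,0.07],[0.6,-10.5,0],0]
  ]
}}

```text
t: 8.0
eef_pos: [0.6158, -0.0341, 0.0744]
tool_rot: [3.138, 0.004, 2.226]
force: [2.8, -0.2, 1.0]
width: 0.0001
grasp_force: 0.9
```

Request:
{"op": "arm_command", "data": {
  "increments": [
    [[0,0,0.07],[0.4,-10.5,0],0],
    [[0,0,0.07],[0.4,-10.5,0],0],
    [[0,0,0.07],[0.4,-10.5,0],0],
    [[0,0,0.07],[0.4,-10.5,0],0],
    [[0,0,0.07],[0.4,-10.5,0],0]
  ]
}}

```text
t: 8.62
eef_pos: [0.5694, -0.0584, 0.0744]
tool_rot: [3.137, 0.003, 1.876]
force: [1.7, 0.8, 1.8]
width: 0.0002
grasp_force: 0.9
```

```bash
python3 st.py
```

```text
r 0.15029369614253912 th -72.44643044133089 yaw-180 -72.52233846488072 z 0.07436403208416872 F [1.66073547 0.76919486 1.80662625]
pegs 7 0.015585339126167124 [0.52222827 0.08636466] 38.15491865018595
tin 0.72 [399.2, 194.6, 430.4, 225.4] [0.50187598 0.02031534 0.1       ]
tin 0.37 [365.8, 165.1, 383.3, 187.9] [0.58591576 0.11317436 0.1       ]
```

Request:
{"op": "arm_command", "data": {
  "increments": [
    [[0,0,0.07],[0.4,-10.5,0],0],
    [[0,0,0.07],[0.4,-10.5,0],0],
    [[0,0,0.07],[0.4,-10.5,0],0],
    [[0,0,0.07],[0.4,-10.5,0],0],
    [[0,0,0.07],[0.4,-10.5,0],0]
  ]
}}

```text
t: 9.35
eef_pos: [0.5171, -0.0649, 0.0733]
tool_rot: [3.137, 0.001, 1.527]
force: [1.6, 0.0, 2.2]
width: 0.0002
grasp_force: 0.9
```

Request:
{"op": "arm_command", "data": {
  "increments": [
    [[0,0,0.07],[0.4,-10.5,0],0],
    [[0,0,0.07],[0.4,-10.5,0],0],
    [[0,0,0.07],[0.4,-10.5,0],0],
    [[0,0,0.07],[0.4,-10.5,0],0],
    [[0,0,0.07],[0.4,-10.5,0],0]
  ]
}}

```text
t: 9.98
eef_pos: [0.466, -0.0535, 0.0731]
tool_rot: [3.137, 0.0, 1.177]
force: [2.2, -1.1, 1.7]
width: -0.0
grasp_force: 0.9
```

Request:
{"op": "arm_command", "data": {
  "increments": [
    [[0,0,0.07],[0.4,-10.5,0],0],
    [[0,0,0.07],[0.4,-10.5,0],0],
    [[0,0,0.07],[0.4,-10.5,0],0],
    [[0,0,0.06],[0.4,-9,0],0],
    [[0,0,0.04],[0.2,-6,0],0]
  ]
}}

```text
t: 10.6
eef_pos: [0.4263, -0.0288, 0.0729]
tool_rot: [3.138, -0.001, 0.868]
force: [0.2, -1.2, 0.3]
width: -0.0003
grasp_force: 0.9
```

```bash
python3 st.py; python3 -c "
from h import *
a=save('top','t2.png');b=save('side','s2.png')
cv2.imwrite('pics/v2.png',np.hstack([cv2.resize(a[120:300,290:490],(400,360)),cv2.resize(b[100:280,240:440],(400,360))])[:,:,::-1])"
```

```text
r 0.15003294657731234 th -130.7022155892922 yaw-180 -130.2572436078804 z 0.07289598337779978 F [ 0.15802093 -1.24008104  0.31449792]
pegs 5 0.0014371119481204793 [0.52373482 0.08466442] 41.19514123203405
tin 0.97 [379.1, 213.1, 410.6, 243.4] [0.45945158 0.07017201 0.1       ]
```

View pics/v2.png

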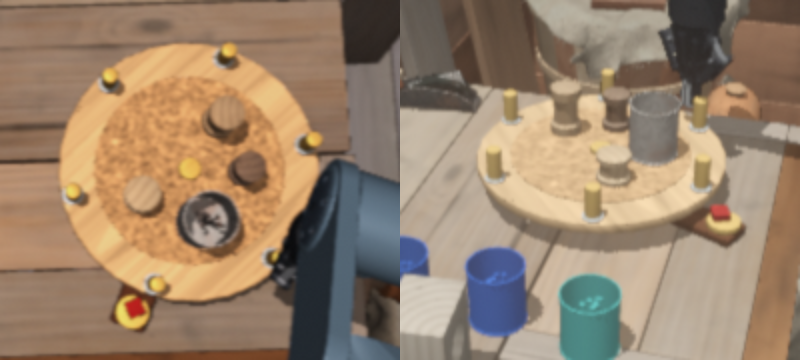

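The top crop shows the tin at (208,222), standing, with the pointer at (135,308). The front is about 33° away and nothing has been disturbed.

Request:
{"op": "arm_command", "data": {
  "increments": [
    [[0,0,0.05],[0.3,-7.5,0],0],
    [[0,0,0.06],[0.3,-9,0],0],
    [[0,0,0.06],[0.3,-9,0],0],
    [[0,0,0.06],[0.3,-9,0],0],
    [[0,0,0.06],[0.3,-9,0],0]
  ]
}}

```text
t: 11.42
eef_pos: [0.3971, 0.0039, 0.072]
tool_rot: [3.14, -0.001, 0.576]
force: [0.5, -1.6, 1.5]
width: -0.0
grasp_force: 0.9
```

Request:
{"op": "arm_command", "data": {
  "increments": [
    [[0,0,0.05],[0.3,-7.5,0],0],
    [[0,0,0.04],[0.3,-6,0],0],
    [[0,0,0.03],[0,-4.5,0],0],
    [[0,0,0],[0,0,0],0]
  ]
}}

```text
t: 11.92
eef_pos: [0.3879, 0.0201, 0.0716]
tool_rot: [3.141, -0.001, 0.459]
force: [-0.4, 0.4, -0.3]
width: -0.0001
grasp_force: 0.0
```

```bash
cat > tin.py <<'E'
from m import *
from scipy.optimize import minimize
A=np.array([.5240,.0849]); a=np.linspace(0,2*np.pi,40)
M={}
for n,far in(("top",lambda b:b[0]>310),("side",lambda b:b[1]<215 and 270<b[0]<410)):
    r.camera(n)
    q=[d for d in r.cut_out("nail_tin",n) if far(d["box"])]
    for d in q: print(n,d["p"],d["box"])
    if q: M[n]=q[0]["mask"]
def cost(v,ns):
    c=0
    for n in ns:
        pts=np.array([proj(n,[v[0]+.033*np.cos(t),v[1]+.033*np.sin(t),z]) for t in a for z in(.05,.125)])
        h=np.zeros((400,640),np.uint8); cv2.fillConvexPoly(h,cv2.convexHull((pts*16).astype(np.int32)),1,shift=4)
        m=M[n]; c+=1-(m&(h>0)).sum()/(m|(h>0)).sum()
    return c
for ns in(["top"],["side"],["top","side"]):
    if all(n in M for n in ns):
        x0=A+.07*np.array([np.cos(2.9),np.sin(2.9)])
        o=minimize(cost,x0,args=(ns,),method="Nelder-Mead",options=dict(initial_simplex=x0+np.array([[0,0],[.02,0],[0,.02]])))
        d=o.x-A;print(ns,o.x,o.fun,np.hypot(*d),np.degrees(np.arctan2(d[1],d[0]))%360)
E
python3 st.py; python3 tin.py
```

```text
r 0.1507860151405793 th -154.5471004175149 yaw-180 -153.72693169674986 z 0.07164405891340757 F [-0.4224013   0.41866101 -0.34970141]
pegs 5 0.0015937584725237792 [0.52381971 0.0846217 ] 17.301702425706306
tin 0.68 [370.7, 213.2, 396.9, 243.6] [0.4597858  0.09648868 0.1       ]
top 0.54 [319.4, 141.4, 451.8, 280.5]
side 0.7 [351.8, 153.6, 379.1, 187.9]
side 0.68 [325.9, 136.9, 338.0, 166.0]Traceback (most recent call last):
  File "tin.py", line 20, in <module>
    o=minimize(cost,x0,args=(ns,),method="Nelder-Mead",options=dict(initial_simplex=x0+np.array([[0,0],[.02,0],[0,.02]])))
    res = _minimize_neldermead(fun, x0, args, callback, bounds=bounds,
                               **options)
    fxcc = func(xcc)
    fx = function(np.copy(x), *(wrapper_args + args))
  File "tin.py", line 13, in cost
    pts=np.array([proj(n,[v[0]+.033*np.cos(t),v[1]+.033*np.sin(t),z]) for t in a for z in(.05,.125)])
                  ~~~~^^^^^^^^^^^^^^^^^^^^^^^^^^^^^^^^^^^^^^^^^^^^^^^
  File "h.py", line 11, in proj
    K,R,t=P(n); q=K@(R@np.array(X)+t); return q[:2]/q[2]
          ~^^^
  File "h.py", line 4, in P
    p=r.camera_params(n); f=200/np.tan(np.radians(p["vfov"])/2)
ValueError: time passes only in moves, steps and waits
```

```bash
sed -i 's/^def P(n)/import functools\n@functools.cache\ndef P(n)/' h.py; sed -i 's/b\[0\]>310/b[0]>310 and b[2]-b[0]<50/; s/if far(d\["box"\])/if far(d["box"]) and d["box"][2]-d["box"][0]>20/' tin.py; python3 tin.py; python3 -c "
from h import *
a=save('top','t3.png');b=save('side','s3.png')
cv2.imwrite('pics/v3.png',np.hstack([cv2.resize(a[120:300,290:490],(400,360)),cv2.resize(b[100:280,240:440],(400,360))])[:,:,::-1])"
```

```text
top 0.89 [365.8, 214.6, 396.9, 244.4]
side 0.72 [350.5, 155.8, 377.5, 188.7]
['top'] [0.45888469 0.09914059] 0.0813648293963255 0.06665431599847088 167.6637586053583
['side'] [0.45510023 0.10428986] 0.0565656565656566 0.07157614216107042 164.28227169728407
['top', 'side'] [0.45648207 0.10125675] 0.15760107547774205 0.06947096333564823 166.38200603998214
```

View pics/v3.png

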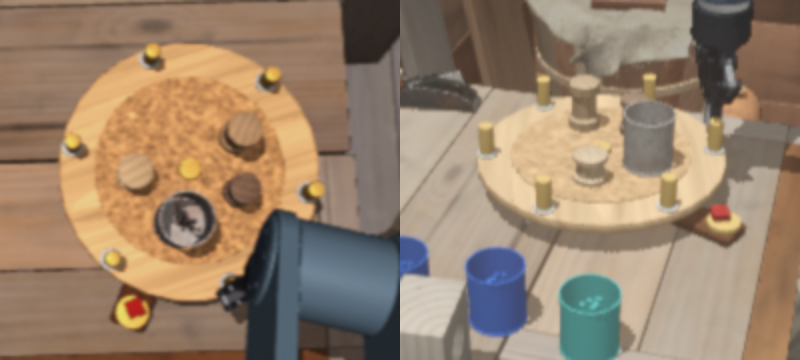

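The tin is upright at (186,222) in the crop, measured at about 166°. The pointer is at 156.8°, so about 9° is left.

Request:
{"op": "arm_command", "data": {
  "increments": [
    [[0,0,0.03],[0.3,-4.5,0],0],
    [[0,0,0.04],[0.3,-6,0],0],
    [[0,0,0.04],[0.3,-6,0],0],
    [[0,0,0.03],[0.3,-4.5,0],0],
    [[0,0,0],[0,0,0],0]
  ]
}}

```text
t: 13.15
eef_pos: [0.3802, 0.04, 0.0713]
tool_rot: [-3.141, 0.0, 0.318]
force: [1.5, -0.9, -0.5]
width: -0.0001
grasp_force: 0.0
```

```bash
python3 st.py; python3 tin.py
```

```text
r 0.1507498080342303 th -162.6750279042347 yaw-180 -161.80684764853007 z 0.07127682258204118 F [ 1.46991112 -0.90320728 -0.54691548]
pegs 5 0.0014960979069169812 [0.523935   0.08482702] 9.1112923588441
tin 0.58 [364.2, 212.1, 393.4, 241.4] [0.46402935 0.10821848 0.1       ]
top 0.91 [362.3, 212.9, 393.0, 242.7]
side 0.56 [346.9, 153.1, 376.8, 190.8]
['top'] [0.46008419 0.1083985 ] 0.04768211920529797 0.06809852809202951 159.81416593382508
['side'] [0.45944713 0.10946404] 0.10663983903420526 0.06906854789451447 159.16688369847822
['top', 'side'] [0.45969806 0.10823997] 0.15579663765147633 0.0684068250307183 160.05038886641339
```

Request:
{"op": "arm_command", "data": {
  "increments": [
    [[0,0,0.02],[0.2,-3,0],0],
    [[0,0,0.015],[0,-2.5,0],0],
    [[0,0,0],[0,0,0],0]
  ]
}}

```text
t: 13.82
eef_pos: [0.3789, 0.0454, 0.0713]
tool_rot: [-3.142, -0.0, 0.282]
force: [-0.2, -0.1, -0.3]
width: -0.0003
grasp_force: 0.2
```

Request:
{"op": "arm_command", "data": {
  "increments": [
    [[0,0,0],[0,5,0],0],
    [[0,0,0],[0,7,0],0],
    [[0,0,0],[0,0,-30],0],
    [[0,0,0],[0,0,-50],0],
    [[0,0,0],[0,0,-40],0]
  ]
}}

```text
t: 14.45
eef_pos: [0.3825, 0.0331, 0.1931]
tool_rot: [3.141, -0.001, 0.281]
force: [0.0, 0.1, -0.4]
width: -0.0003
grasp_force: 0.0
```

Request:
{"op": "arm_command", "data": {
  "increments": [
    [[0,0,0],[0,50,-40],0],
    [[0,0,0],[0,50,0],0],
    [[0,0,0],[0,50,0],0],
    [[0,0,0],[0,30,0],0],
    [[0,0,0],[0,0,0],0]
  ]
}}

```text
t: 15.08
eef_pos: [0.432, -0.1404, 0.2302]
tool_rot: [-3.141, 0.0, 0.278]
force: [-0.1, 0.4, 0.1]
width: -0.0
grasp_force: 0.0
```

```bash
python3 st.py; python3 tin.py; python3 -c "
from h import *
a=save('top','t4.png');b=save('side','s4.png');A=np.array([.5240,.0849])
for n,im in(('top',a),('side',b)):
  K,R,t=P(n)
a4=cv2.resize(a[190:290,330:430],(500,500),interpolation=2)
u=lambda X:tuple(int(k) for k in (proj('top',X)-[330,190])*5)
f=np.array([np.cos(np.radians(156.8)),np.sin(np.radians(156.8))])
cv2.line(a4,u([*A,.125]),u([*(A+.13*f),.125]),(255,0,255),1)
cv2.line(a4,u([*A,.036]),u([*(A+.2*f),.036]),(0,255,0),1)
cv2.imwrite('pics/v4.png',a4[:,:,::-1])"
```

```text
r 0.24337492523953927 th -112.2399831874965 yaw-180 -164.0504295784954 z 0.23015609084048946 F [-0.10850138  0.38133827  0.05815015]
pegs 6 0.001418402682454296 [0.52391553 0.08497283] 6.9551044464215614
tin 0.97 [360.3, 212.9, 390.5, 244.1] [0.4600733  0.11649453 0.1       ]
tin 0.21 [350.5, 195.3, 368.3, 213.5] [0.51889359 0.15239688 0.1       ]
side 0.61 [348.9, 157.1, 375.5, 188.5]
['side'] [0.45864005 0.11304879] 0.08752515090543256 0.07116373852012413 156.69973939084034
```

View pics/v4.png

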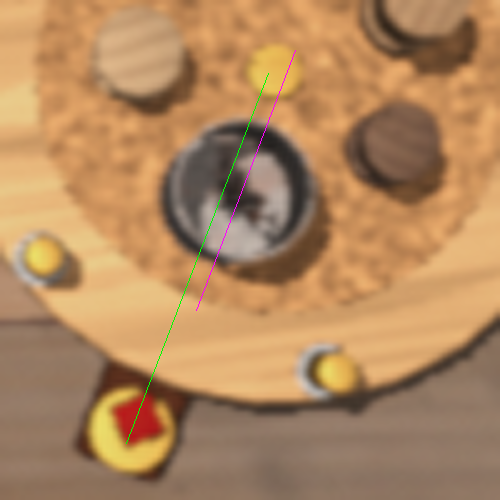

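The enlarged top view has the tin's rim centre at about (240,191), on the projected front line. That line also runs through the pointer at (136,425). The tin stands, the disc is at rest and the arm is clear.

```bash
python3 -c "
from bench import r
print(r.close_job())"
```

```text
the job is handed in; nothing more can be done
None
```

The nail tin now stands upright right behind the red pointer, in line with it to within about a degree by my measurement; the turntable is at rest, the arm is clear, and the job was handed in at about 15 s with no verdict returned.

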